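# Load the tube carrier on the sample mixer and screw down its captive knob

### The job

Load the sample mixer: hang the loose tube carrier on the post of the mixer's sloping deck, through the hole in its plate, so that it lies flat and square on the dark pad with its hole at the uphill end. Then push the sprung captive knob beside it fully in and, keeping it pressed, screw it clockwise as far as it goes, so that its clamp finger stays down over the carrier's edge when you let go. Do not shift the mixer's neighbours (tube rack, sharps bin, gel bottle, tape roll).

Things in the scene. Friction and masses are not known exactly. Their poses are not given: they have to be found in the camera images.
- carrier: Loose tube carrier, 0.15-0.33 kg, flat on the table: white plate 130 (x) x 100 (y) x 8 mm, a black upright rib on top for a handle, two amber tubes with orange caps fixed on it along x at y = -22 and +22 mm (tops 25 mm above the plate's underside). Origin: centre of the plate's underside; x points to the end with the round hole (caps at the other end), z up out of the plate.
- carrier_hole (a point): Centre of the carrier's through hole (18 mm diameter, 45 mm from the carrier's centre along its x), at the plate's underside. Axes as the carrier's.
- carrier_grip (a point): Grasp point in the carrier's rib, 49 mm above the underside, 2.5 mm from its centre along -x. The rib is 14 mm thick (y), 55 mm long (x, from -30 to +25 mm of the centre), its top 62 mm above the underside: pinch it along the carrier's y. Axes as the carrier's.
- deck: The mixer's flat grey sloping deck, 200 (x) x 220 (y) mm, on a white wedge housing that cannot move. Slope 0.45 rad (26 degrees) from level, low edge on the robot's side. Origin: centre of its upper face, 74 mm above the table; x points straight uphill, y to the left seen from the low edge, z out of the face, square to it.
- post_foot (a point): Centre of the foot of the steel post, on the deck's face at deck x = 45, y = 30 mm. The post is square to the deck (along deck z), 14 mm diameter, 30 mm tall, with the last 6 mm tapered to 8 mm. Axes as the deck's.
- seat (a point): Point on the deck's face (deck x = 0, y = 30 mm), middle of the dark pad (130 x 100 mm): where the carrier's origin goes when loaded, with the carrier's axes along the deck's. Axes as the deck's.
- lock_grip (a point): Middle of the black bar grip of the captive knob: 62 long (x) x 16 thick (y) x 32 mm high (z = deck z), on the knob's axis at deck x = 20, y = -50 mm, 74 mm above the face when out; hub 28 mm diameter below. Axes turn with the knob (= deck's at turn 0). A steel clamp finger (43 mm from the axis, 12 wide, 6 thick, underside 24 mm above the face when out) points to -x.
- lock_push (a joint): How far the knob is pushed in towards the deck: 0 out, 0.015 m fully in. A spring pushes it out (about 3 N at first, 10 N fully in). The thread catches only if the knob is in by 11.5 mm or more before it is turned beyond 0.2 rad; turned while out, it does not catch (turn back and push). Screwed home it stays in by 12 to 13 mm by itself.
- lock_turn (a joint): Turn of the knob (rad), growing clockwise seen from above the deck: -0.2 to 1.35 (hard stop, home); starts at -0.2 to 0.05 with the clamp finger pointing downhill, and at home the finger lies over the carrier's edge (deck +y). Stiff (0.04 N m); stays where left.
- tube_rack: White wire tube rack, 72 x 182 x 70 mm, with a few tubes to 92 mm high, standing beyond the work. Leave alone. Origin: centre of its underside.
- sharps_bin: Yellow box with a red lid, 118 x 138 x 130 mm. Leave alone. Origin: centre of its underside.
- gel_bottle: Clear plastic bottle, 66 mm diameter, 160 mm tall. Leave alone. Origin: centre of its underside.
- tape_roll: Roll of paper tape lying flat, 80 mm diameter, 25 mm high. Leave alone. Origin: centre of its underside.
There are look-alikes about, which are no part of the job. Leave any blue or purple look-alike of the carrier alone.

How it is judged:
By the outcome, as a careful person would: the job done as asked, in the order asked, and still so for the second after the job is handed in, with the robot touching nothing.
It also fails if it takes over 66 s, if anything falls off the work surface, if the arm or the gripper's body presses on something with over 40 N, if the wrist force passes 120 N, or if a joint passes its speed limit or range.

### The arm

A 6-joint arm with a two-finger parallel gripper is mounted at the origin on the work surface. World frame = base frame: x ahead of the robot, y to its left, z up, the work surface at z = 0. Lengths are in m, angles in rad, forces in N, time in s.
With the tool pointing down it reaches from about 0.35 to 0.85 m from the base axis. Payload 8.1 kg.
Tool frame: the origin (TCP) lies on the centre line of the jaws, within the pads' length; the fingertips stand robot.tips_ahead ahead of it and the grasp point (between the pads) lies 6 mm ahead of it (robot.tips_ahead is the distance from the TCP to the fingertips, in m); z points along the fingers, y is the line along which they close (so a half turn about z gives the same grasp; the last joint's range is limited). The gripper opens to 93 mm and grips with 3 to 60 N. Pads are 15 mm wide; open, the fingers measure 128 mm over their backs; the gripper's body (75 mm by 188 mm) begins 65 mm behind the grasp point.
Start: joints at [-1.388, 0.13, 1.488, -0, 1.523, -0.085], TCP at [0.159, -0.579, 0.244] pointing down, gripper open.
Joint ranges: [-2.96, 2.96], [-0.89, 2.26], [0.02, 2.5], [-1.34, 4.48], [0, 2.73], [-2.66, 2.66]. Speed limits (rad/s): [2.39, 2.39, 2.79, 3.14, 3.14, 3.14].

### API

Orientations are given as a rotation vector (axis times angle).
In Python, from plant import robot gives the robot as it stands.
- The arm moves only by the tool apply_moves, never from a script. Its arguments are lists of equal length, an entry for each row: "delta_pos": the shift along the tool's x, y, z in cm, a list of three; "twist": the turn about the tool's z in rad. A call has 1 to 8 rows; each row shifts and turns the commanded pose from where the row before left it, along the tool's axes as they then stand; what a row does not reach is not made up. A row lasts 1/8 s, in which the tool goes at most 62.5 mm and 10.7 degrees, less where a joint would pass 70% of its speed; a pose out of reach is approached as far as the arm can. A call with a gripper value outside its range is refused whole. "gripper" is the finger opening in cm, from 0 to 9.3, set as the call begins (left out, the last holds). The fingers move at their own pace and stop on an object; "squeeze" is the grip in N (left out, the last holds). Time passes only in rows, so rows that do not move let the fingers close. It gives the time, the measured TCP pose, the force, the opening and the grip force at its end, in the units of the state.
- robot.read_state(): the state, without advancing time (a new reading comes with each control period).
- robot.read_camera(name): name is "scene" or "top" or "wrist"; returns a dict with "frame" (384x512x3 uint8, red, green, blue), "vertical_fov" (degrees; the focal length in pixels is half the picture's height over the tangent of half this angle, whatever the lens; pixels are square), "cx", "cy" (the principal point, pixels), "R" (3x3) and "t" (3): a world point X has camera coordinates R X + t. Camera axes: x right, y down, z forward; pixel columns grow to the right and rows downward; lengths in m; the calibration is good to about 2 mm. A picture is of the moment at which its call begins. There is no depth.
- robot.close_job(): hands the job in; it is judged then, once.
The state is a dict: "t": time; "q": joint angles; "dq": joint speeds; "joint_torque": joint torques, N m; "tool_pos": TCP position; "orientation": TCP orientation; "force": force on the tool from outside, world axes, zero at the start; "wrist_torque": the same for the moment, N m; "opening": finger opening in m; "gripper_force": force on a finger pad.
Only numpy, scipy, OpenCV 4.12 (cv2) and the standard library are available. Lean on these libraries where they do the work, as an engineer would, in place of code of your own. Each camera call takes 0.05 s, during which the arm holds its last target. There are 200 camera calls.

## Working session

There is one attempt and no reset: what is moved stays moved. The work goes in short steps, Python scripts to look and compute and a tool call to move; the robot and the scene stay as the last step left them, time stands still between calls to the robot, and variables do not carry over. Pictures are saved under pics/ and viewed, at most 10 in all, crops included, and the job is handed in when it is done.

Besides the shell and the picture viewer there is one more tool, called after "Call:" as name(argument=value, ...), one argument or row to a line, values as JSON. apply_moves: Moves the arm, as the interface text tells. Its arguments: {"type":"object","properties":{"delta_pos":{"type":"array"},"twist":{"type":"array"},"gripper":{"type":"number"},"squeeze":{"type":"number"}},"required":["delta_pos","twist"]}

```bash
mkdir -p pics; ls; cat > h.py <<'E'
import numpy as np, cv2
from plant import robot
from scipy.spatial.transform import Rotation as Ro
def snap(n,f,crop=None,s=1):
    c=robot.read_camera(n); im=c["frame"][:,:,::-1].copy()
    np.savez("pics/"+f+".npz",im=im,R=c["R"],t=c["t"],fov=c["vertical_fov"],c=[c["cx"],c["cy"]])
    cv2.imwrite("pics/"+f+".png",im); return im
def load(f):
    return np.load("pics/"+f+".npz")
def ray(d,u,v):
    f=d["im"].shape[0]/2/np.tan(np.radians(d["fov"])/2)
    r=d["R"].T@np.array([(u-d["c"][0])/f,(v-d["c"][1])/f,1]); return -d["R"].T@d["t"], r
def atz(d,u,v,z):
    o,r=ray(d,u,v); return o+r*(z-o[2])/r[2]
def proj(d,X):
    f=d["im"].shape[0]/2/np.tan(np.radians(d["fov"])/2)
    p=np.atleast_2d(X)@d["R"].T+d["t"]; return p[:,:2]/p[:,2:]*f+d["c"]
E
python3 - <<'E'
from h import *
a=snap("scene","s1");b=snap("top","t1");w=snap("wrist","w1")
cv2.imwrite("pics/t1b.png",cv2.resize(b,(800,600),interpolation=3))
cv2.imwrite("pics/s1b.png",cv2.resize(a,(800,600),interpolation=3))
s=robot.read_state();print(s,robot.tips_ahead)
for n in("s1","t1","w1"):
    d=load(n);print(n,d["fov"],d["c"],-d["R"].T@d["t"])
E
```

```text
pics
{'t': 0.15, 'q': array([-1.38841989e+00,  1.30986328e-01,  1.48901584e+00, -2.97438527e-05,
        1.52303253e+00, -8.53843526e-02]), 'dq': array([-8.05197196e-04, -3.41211116e-03, -2.25353757e-03,  2.30304207e-04,
        2.84570830e-05,  5.93009508e-04]), 'joint_torque': array([-2.48922797e-04, -5.60474467e+01, -4.92335773e+01,  7.68048246e-02,
        3.05575482e-02, -8.63198784e-05]), 'tool_pos': array([ 0.15868946, -0.57820928,  0.24283652]), 'orientation': array([-3.11205346e+00, -4.19152504e-01,  1.56348064e-04]), 'force': array([-1.15446193,  0.13171824,  0.38667169]), 'wrist_torque': array([0.04230383, 0.02484432, 0.0304749 ]), 'gripper_force': 0.0, 'opening': 0.09328478376147814} 0.025
s1 50.603711608628835 [258.92305267 192.78503721] [1.29752551 0.29088852 1.06157955]
t1 54.45077683230686 [253.91510039 197.40023011] [ 0.37065145 -0.01484386  1.08743938]
w1 64.68969079322939 [254.54762135 189.86392173] [ 0.23733828 -0.55587777  0.38409366]
```

View pics/t1b.png

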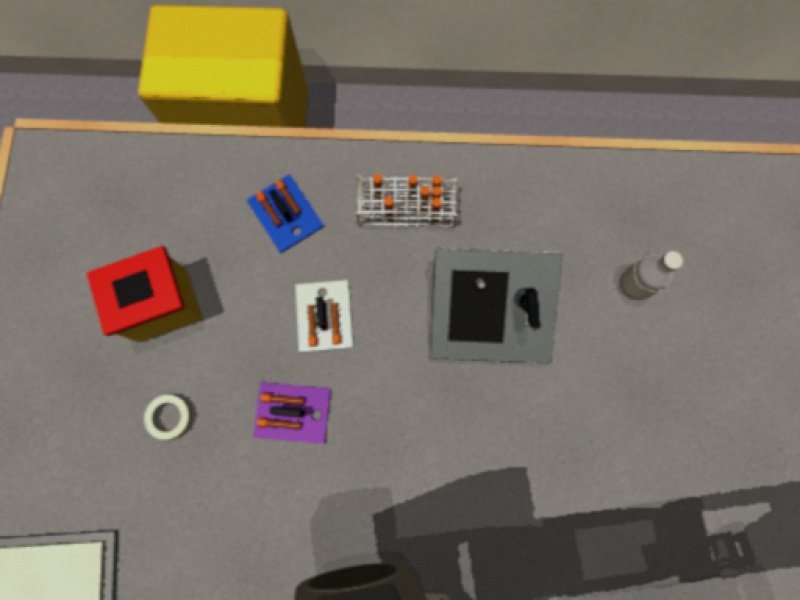

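View pics/s1b.png

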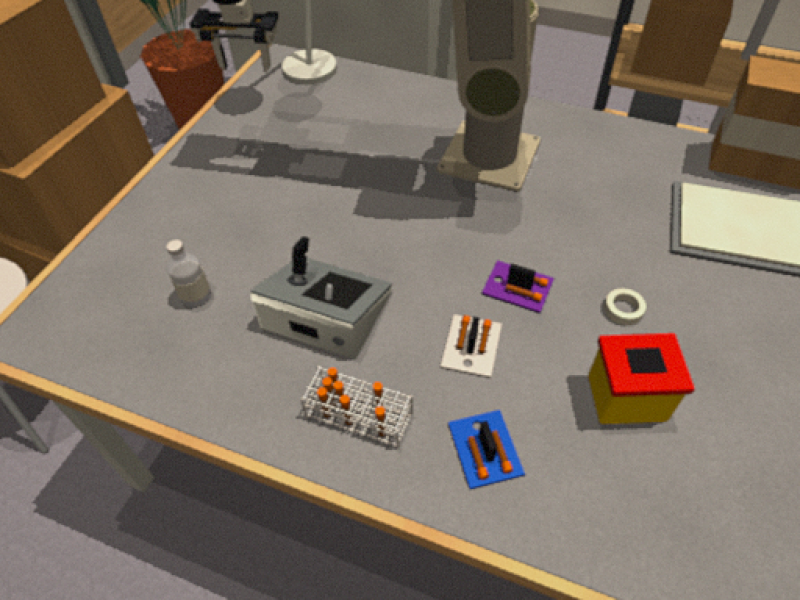

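The top view shows three carrier shapes: white at (323,315), blue at (285,213) and purple at (291,412). The white one fits, having a white plate and its hole at the far (+x) end. The deck is at (496,305) with its uphill end away from the robot. I'll confirm with one enlarged crop.

```bash
python3 - <<'E'
from h import *
a=load("s1")["im"];b=load("t1")["im"]
A=cv2.resize(b[150:240,180:370],None,fx=4.2,fy=4.2,interpolation=2)
B=cv2.resize(a[145:245,155:325],None,fx=4.2,fy=4.2,interpolation=2)
print(A.shape,B.shape)
cv2.imwrite("pics/c1.png",A[:590]);cv2.imwrite("pics/c2.png",B)
E
```

```text
(378, 798, 3) (420, 714, 3)
```

View pics/c1.png

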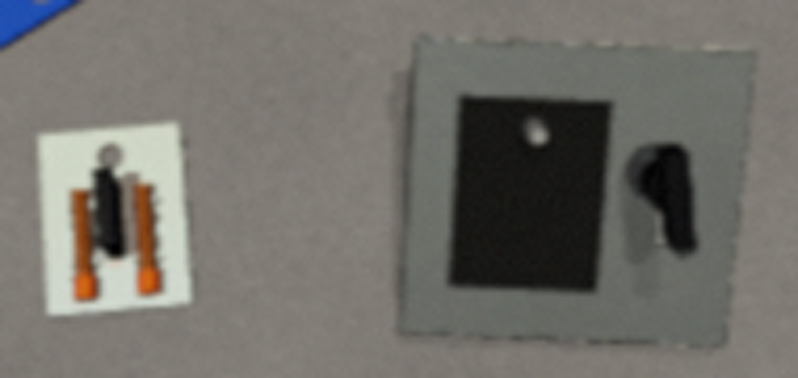

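View pics/c2.png

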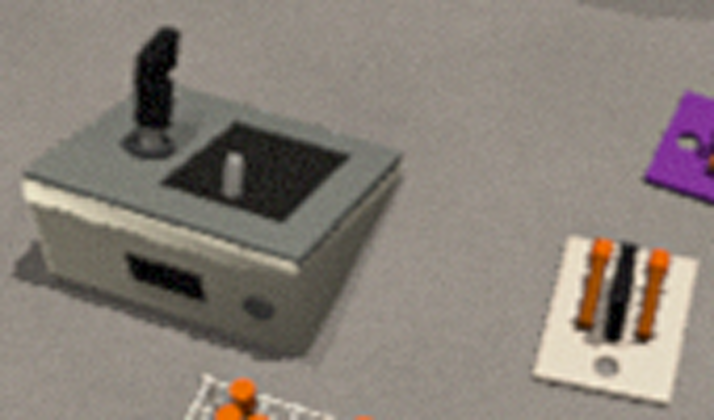

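White plate confirmed: in the top crop its corners are at (38,134), (179,122), (192,302) and (48,315), hole at (110,155). The post is at (537,130) and the pad corners at (460,96), (610,101), (596,291) and (450,285). I'll fit the poses.

```bash
cat >> h.py <<'E'
def deckR(yaw): return Ro.from_euler("z",yaw)*Ro.from_euler("y",-0.45)
def pose(px,up,pts,kind):
    x,y,yaw=px; R=deckR(yaw) if kind else Ro.from_euler("z",yaw)
    return R.apply(pts)+[x,y,0.074 if kind else 0]
E
cat > fit.py <<'E'
from h import *
from scipy.optimize import least_squares
def raw(p,ox,oy): return (np.array(p,float)+.5)/4.2-.5+[ox,oy]
T=lambda p:raw(p,180,150); S=lambda p:raw(p,155,145)
t,s=load("t1"),load("s1")
pad=np.array([[65,80,1],[65,-20,1],[-65,-20,1],[-65,80,1]])/1e3
dk=np.array([[100,110,0],[100,-110,0],[-100,-110,0],[-100,110,0]])/1e3
car=np.array([[65,50,8],[65,-50,8],[-65,-50,8],[-65,50,8]])/1e3
pt=T([(460,96),(610,101),(596,291),(450,285)]);dt=T([(417,38),(756,50),(726,346),(400,333)])
ps=S([(284,221),(162,183),(235,122),(350,156)]);ds=S([(298,266),(22,180),(402,155)])
ct=T([(38,134),(179,122),(192,302),(48,315)]);cs=S([(668,402),(535,376),(568,237),(697,260)])
def fit(f,x0):
    r=least_squares(f,x0,loss="soft_l1");print(np.round(r.x,4),np.round(f(r.x).reshape(-1,2),1).tolist());return r.x
def fd(p,w=3):
    o=[]
    if w&1:o+=[proj(t,pose(p,0,np.r_[pad,dk],1))-np.r_[pt,dt]]
    if w&2:o+=[proj(s,pose(p,0,np.r_[pad,dk[[0,1,3]]],1))-np.r_[ps,ds]]
    return np.concatenate(o).ravel()
def fc(p,w=3):
    o=[]
    if w&1:o+=[proj(t,pose(p,0,car,0))-ct]
    if w&2:o+=[proj(s,pose(p,0,car,0))-cs]
    return np.concatenate(o).ravel()
for w in(1,2,3): fit(lambda p:fd(p,w),[.5,-.1,0]);fit(lambda p:fc(p,w),[.5,.15,0])
E
python3 fit.py
```

```text
[ 0.5986 -0.1725 -0.    ] [[-0.3, -0.4], [0.6, -0.2], [0.3, 0.1], [-0.5, 0.1], [-0.4, 0.2], [0.1, 0.3], [0.1, -0.1], [0.2, -0.0]]
[0.5852 0.1402 0.1293] [[0.1, 0.0], [-0.1, -0.0], [-0.1, 0.0], [0.0, -0.0]]
[ 0.5984 -0.1752  0.0058] [[-0.3, 1.1], [-1.2, 1.0], [-0.1, 0.4], [0.3, 0.4], [0.9, -1.6], [-0.0, -1.6], [0.2, -0.6]]
[0.5822 0.1364 0.1321] [[0.4, 0.1], [-0.3, -0.2], [0.0, -0.1], [-0.1, 0.1]]
[ 0.5988 -0.1733  0.0013] [[-0.0, -0.4], [0.9, -0.3], [0.6, 0.0], [-0.2, 0.1], [-0.1, 0.2], [0.4, 0.2], [0.5, -0.2], [0.5, -0.0], [0.1, 1.4], [-0.8, 1.2], [0.4, 0.7], [0.8, 0.7], [1.2, -1.2], [0.4, -1.5], [0.7, -0.2]]
[0.5842 0.1385 0.1303] [[0.6, 0.4], [0.4, 0.3], [0.5, 0.4], [0.6, 0.4], [0.9, 0.8], [0.0, 0.5], [0.4, 0.6], [0.4, 0.8]]
```

Call:
apply_moves(
  delta_pos=[
    [3.7,-3.6,0],
    [3.7,-3.6,0],
    [3.7,-3.6,0],
    [3.7,-3.6,0],
    [3.7,-3.6,0],
    [3.7,-3.6,0],
    [3.7,-3.6,0],
    [3.7,-3.6,0],
  ],
  twist=[0,0,0,0,0,0,0,0],
  gripper=6,
  squeeze=20,
)

```text
t: 1.15
tool_pos: [0.3685, -0.221, 0.2435]
orientation: [3.113, 0.419, 0.0]
force: [1.3, -0.2, 0.0]
opening: 0.0601
gripper_force: 0.0
```

Call:
apply_moves(
  delta_pos=[
    [3.7,-3.6,0],
    [3.7,-3.6,0],
    [3.7,-3.6,0],
    [3.7,-3.6,0],
    [3.7,-3.6,0],
    [3.7,-3.6,0],
    [3.7,-3.6,0],
    [3.7,-3.6,0],
  ],
  twist=[0,0,0,0,0,0,0,0.138],
)

```text
t: 2.15
tool_pos: [0.5778, 0.1351, 0.2433]
orientation: [3.135, 0.2, -0.0]
force: [1.2, 0.0, 1.0]
opening: 0.0598
gripper_force: 0.0
```

```bash
cat >> h.py <<'E'
def tool():
    s=robot.read_state(); R=Ro.from_rotvec(s["orientation"]).as_matrix(); return s,np.array(s["tool_pos"]),R
def go(target,yaw=None):
    "print tool-axis shift (cm) from measured TCP to world target TCP, and twist to put tool x at yaw"
    s,p,R=tool(); y=np.arctan2(R[1,0],R[0,0])
    print("t",round(s["t"],2),"tcp",np.round(p,4),"xyaw",round(y,4),"tilt",np.round(R[:,2],3),"F",np.round(s["force"],1),"open",round(s["opening"],4),"q6",round(s["q"][5],2))
    print("delta cm",np.round(R.T@(np.array(target)-p)*100,2),"twist", None if yaw is None else round((y-yaw+np.pi)%(2*np.pi)-np.pi,3))
E
python3 - <<'E'
from h import *
w=snap("wrist","w2"); cv2.imwrite("pics/w2b.png",cv2.resize(w,(800,600),interpolation=2))
go([.580,.138,.10],.13)
E
```

```text
t 2.2 tcp [0.5792 0.14   0.2423] xyaw 0.1191 tilt [-0.     0.003 -1.   ] F [-4.6  1.3  0. ] open 0.0601 q6 1.6
delta cm [ 0.06  0.25 14.23] twist -0.011
```

View pics/w2b.png

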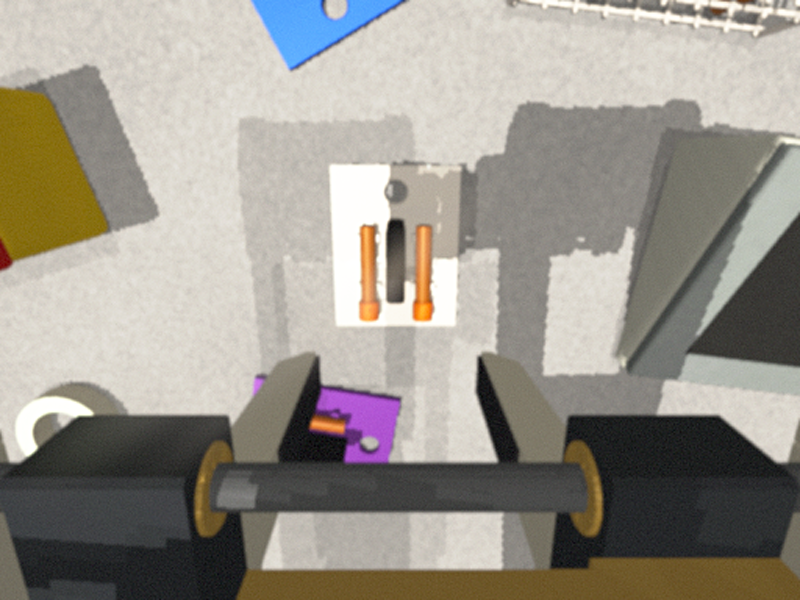

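The wrist view shows the white carrier with corners at (330,164), (462,164), (458,326) and (336,326), hole at (396,191). I'll refine the pose from these.

```bash
python3 - <<'E'
from h import *
w=load("w2")
for u,v in [(330,164),(462,164),(458,326),(336,326)]:
    print(np.round(atz(w,(u+.5)*.64-.5,(v+.5)*.64-.5,.008),4))
from scipy.optimize import least_squares
car=np.array([[65,50,8],[65,-50,8],[-65,-50,8],[-65,50,8]])/1e3
P=(np.array([(330,164),(462,164),(458,326),(336,326)])+.5)*.64-.5
f=lambda p:(proj(w,pose(p,0,car,0))-P).ravel()
r=least_squares(f,[.58,.14,.13]);print(r.x,np.round(r.fun,1))
go([.580,.138,.10],.13)
E
```

```text
[0.6432 0.1963 0.008 ]
[0.656  0.0961 0.008 ]
[0.525  0.0775 0.008 ]
[0.512  0.1801 0.008 ]
[0.58430081 0.13753531 0.1300898 ] [ 0.6  0.9 -0.4  0.6 -1.4 -1.1  1.1 -0.8]
t 2.2 tcp [0.5792 0.14   0.2423] xyaw 0.1191 tilt [-0.     0.003 -1.   ] F [-4.6  1.3  0. ] open 0.0601 q6 1.6
delta cm [ 0.06  0.25 14.23] twist -0.011
```

Call:
apply_moves(
  delta_pos=[
    [0,0.25,3.5],
    [0,0,3.5],
    [0,0,3.5],
    [0,0,3.5],
    [0,0,2.3],
    [0,0,2],
    [0,0,0],
    [0,0,0],
  ],
  twist=[-0.01,0,0,0,0,0,0,0],
)

```text
t: 3.2
tool_pos: [0.5783, 0.1311, 0.0616]
orientation: [-3.134, -0.219, -0.002]
force: [0.1, -0.7, -0.0]
opening: 0.0597
gripper_force: 0.0
```

Call:
apply_moves(
  delta_pos=[
    [0,0,0],
    [0,0,0],
    [0,0,0],
    [0,0,0],
    [0,0,0],
    [0,0,0],
  ],
  twist=[0,0,0,0,0,0],
  gripper=0,
  squeeze=30,
)

```text
t: 3.95
tool_pos: [0.5777, 0.1315, 0.0609]
orientation: [-3.133, -0.22, -0.0]
force: [-0.4, 3.7, 2.3]
opening: 0.0139
gripper_force: 30.0
```

Call:
apply_moves(
  delta_pos=[
    [0,0,-2],
    [0,0,-4],
    [0,0,-4],
    [0,0,-4],
    [0,0,-1],
    [0,0,0],
  ],
  twist=[0,0,0,0,0,0],
)

```text
t: 4.7
tool_pos: [0.5777, 0.1308, 0.2109]
orientation: [3.134, 0.219, 0.001]
force: [-0.6, -0.0, -3.8]
opening: 0.0137
gripper_force: 30.0
```

```bash
python3 - <<'E'
from h import *
D=np.array([.5988,-.173,.074]);R=deckR(0.001)
# TCP positions: carrier grasp at (-4,0,53)mm in carrier, TCP 6mm above in world
for cx in(-.032,0): print(cx, R.apply([cx-.004,.03,.053])+D+[0,0,.006])
go(R.apply([-.036,.03,.053])+D+[0,0,.1],0.001)
E
```

```text
-0.032 [ 0.54330076 -0.14305548  0.11206494]
0 [ 0.57211505 -0.14302667  0.12598383]
t 4.7 tcp [0.5777 0.1308 0.2109] xyaw 0.1396 tilt [ 0.001 -0.    -1.   ] F [-0.6 -0.  -3.8] open 0.0137 q6 1.57
delta cm [-7.22 26.64  0.48] twist 0.139
```

Call:
apply_moves(
  delta_pos=[
    [-1.1,3.8,0],
    [-1.1,3.8,0],
    [-1.1,3.8,0],
    [-1.1,3.8,0],
    [-1.1,3.8,0],
    [-1.1,3.8,0],
    [-1,3.8,0],
    [0,0,0],
  ],
  twist=[0,0,0,0,0,0,0.139,0],
)

```text
t: 5.7
tool_pos: [0.5376, -0.1452, 0.2078]
orientation: [-3.141, 0.006, 0.007]
force: [-0.3, 0.4, -3.5]
opening: 0.0139
gripper_force: 30.0
```

```bash
python3 - <<'E'
from h import *
s=snap("scene","s2");w=snap("wrist","w3")
B=cv2.resize(s[130:250,130:290],(800,600),interpolation=2)
cv2.imwrite("pics/w3b.png",cv2.resize(w,(800,600),interpolation=2))
go([.54,-.143,.15],.001)
E
```

```text
t 5.8 tcp [ 0.5382 -0.1427  0.2083] xyaw 0.0007 tilt [-0.003  0.002 -1.   ] F [-0.4  0.4 -3.3] open 0.0138 q6 1.22
delta cm [0.2  0.03 5.83] twist -0.0
```

View pics/w3b.png

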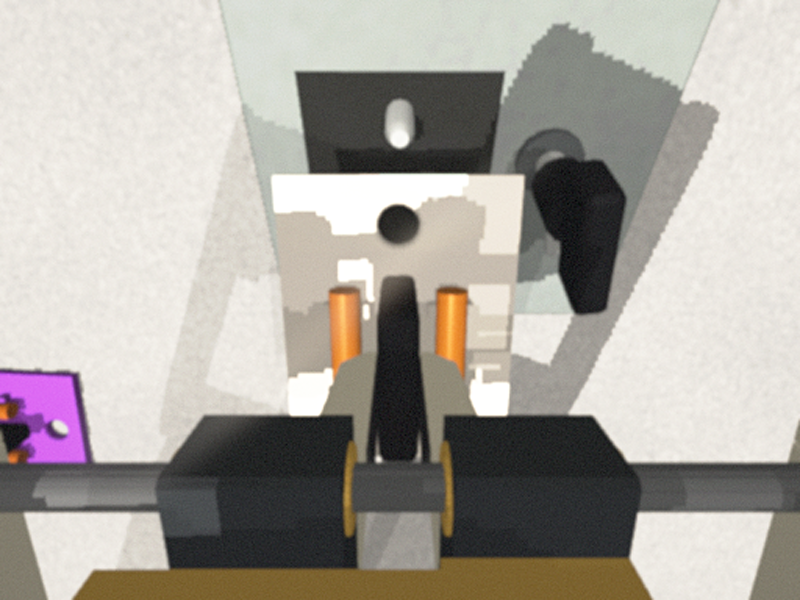

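The wrist view shows the carrier held straight: nose edge (272,176)–(523,174), hole (398,224). The post tip is at (400,137) and the pad's uphill corners at (296,72) and (503,72).

```bash
python3 - <<'E'
from h import *
w=load("w3"); c=lambda u,v:((u+.5)*.64-.5,(v+.5)*.64-.5)
s,p,R=tool()
zt=p[2]-.061+.008
print("nose",atz(w,*c(272,176),zt),atz(w,*c(523,174),zt),"hole",atz(w,*c(398,224),zt))
D=np.array([.5988,-.173,.074]);Rd=deckR(0.001)
print("tip pred",Rd.apply([.045,.03,.03])+D,"meas",atz(w,*c(400,138),.1206))
print("pad pred",Rd.apply([[.065,.08,.001],[.065,-.02,.001]])+D,"meas",atz(w,*c(296,72),.1032),atz(w,*c(503,72),.1032))
print("tcp",p)
E
```

```text
nose [ 0.61013143 -0.09313683  0.15529368] [ 0.61073239 -0.1926537   0.15529368] hole [ 0.59101763 -0.1430897   0.15529368]
tip pred [ 0.62624114 -0.14297254  0.12058686] meas [ 0.62512665 -0.14406419  0.1206    ]
pad pred [[ 0.65681407 -0.09294195  0.10317321]
 [ 0.65691407 -0.1929419   0.10317321]] meas [ 0.65523774 -0.0949061   0.1032    ] [ 0.65507415 -0.19291963  0.1032    ]
tcp [ 0.53822699 -0.1427488   0.20829368]
```

Call:
apply_moves(
  delta_pos=[
    [0,0,3],
    [0,0,3],
    [0,0,0.6],
    [0,0,0.4],
    [0,0,0.4],
    [0,0,0.4],
  ],
  twist=[0,0,0,0,0,0],
  squeeze=15,
)

```text
t: 6.55
tool_pos: [0.5384, -0.1418, 0.1341]
orientation: [-3.14, -0.003, 0.004]
force: [-12.5, 4.9, 7.4]
opening: 0.0139
gripper_force: 15.0
```

Call:
apply_moves(
  delta_pos=[
    [0,0,0.4],
    [0,0,0.4],
    [0,0,0.4],
  ],
  twist=[0,0,0],
)

```text
t: 6.92
tool_pos: [0.5385, -0.1418, 0.1218]
orientation: [-3.14, -0.003, 0.004]
force: [-10.3, 5.3, 4.0]
opening: 0.0139
gripper_force: 15.0
```

Call:
apply_moves(
  delta_pos=[
    [0,0,0.4],
    [0,0,0.3],
    [0,0,0.2],
  ],
  twist=[0,0,0],
)

```text
t: 7.3
tool_pos: [0.5389, -0.142, 0.1128]
orientation: [-3.141, -0.003, 0.003]
force: [-8.7, 4.2, 3.3]
opening: 0.0141
gripper_force: 15.0
```

```bash
python3 - <<'E'
from h import *
s=snap("scene","s3");w=snap("wrist","w4")
A=cv2.resize(s[140:240,145:265],(720,600),interpolation=2)
cv2.imwrite("pics/s3b.png",A)
go([.538,-.143,.112],.001)
E
```

```text
t 7.4 tcp [ 0.5391 -0.1422  0.1127] xyaw 0.0019 tilt [-0.001  0.001 -1.   ] F [-4.3  1.3  0.1] open 0.0137 q6 1.22
delta cm [-0.11  0.08  0.07] twist 0.001
```

View pics/s3b.png

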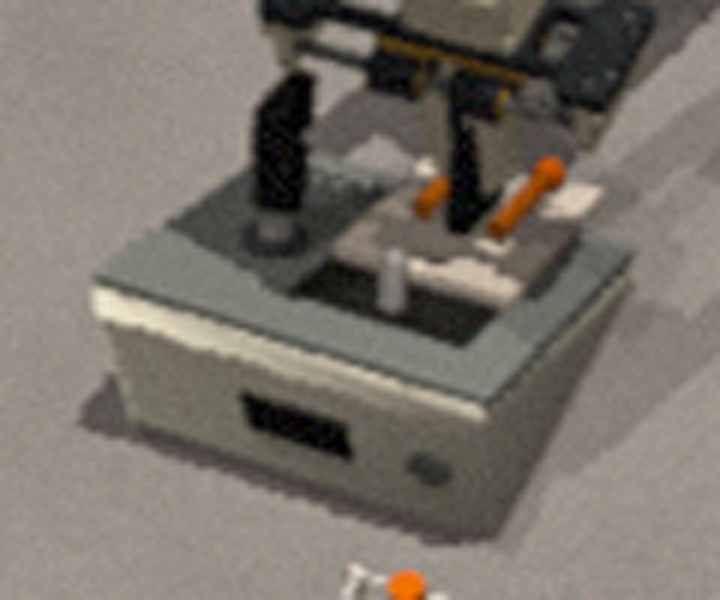

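The carrier is tilting on the deck, with its nose edge at about (330,250)–(510,300), just downhill of the post. I'll press a little further to see whether it bottoms out.

Call:
apply_moves(
  delta_pos=[
    [0,0,0.2],
    [0,0,0.1],
  ],
  twist=[0,0],
)

```text
t: 7.65
tool_pos: [0.5393, -0.1423, 0.11]
orientation: [-3.141, -0.003, 0.001]
force: [-7.3, 2.9, 3.4]
opening: 0.0141
gripper_force: 15.0
```

Call:
apply_moves(
  delta_pos=[
    [0,0,0.2],
    [0,0,0],
  ],
  twist=[0,0],
)

```text
t: 7.9
tool_pos: [0.5395, -0.1424, 0.1079]
orientation: [-3.141, -0.003, 0.0]
force: [-4.9, 0.9, -0.9]
opening: 0.0138
gripper_force: 15.0
```

Call:
apply_moves(
  delta_pos=[
    [0,0,0.2],
    [0,0,0.2],
  ],
  twist=[0,0],
)

```text
t: 8.15
tool_pos: [0.5402, -0.1425, 0.1062]
orientation: [-3.142, -0.003, -0.002]
force: [-12.7, 6.8, 20.1]
opening: 0.0137
gripper_force: 15.0
```

```bash
python3 - <<'E'
from h import *
w=snap("wrist","w5")
cv2.imwrite("pics/w5b.png",cv2.resize(w,(800,600),interpolation=2))
go([.538,-.143,.112],.001)
E
```

```text
t 8.2 tcp [ 0.5402 -0.1425  0.1062] xyaw 0.0019 tilt [ 0.001 -0.    -1.   ] F [-11.    5.5  14.3] open 0.0143 q6 1.22
delta cm [-0.22  0.05 -0.58] twist 0.001
```

View pics/w5b.png

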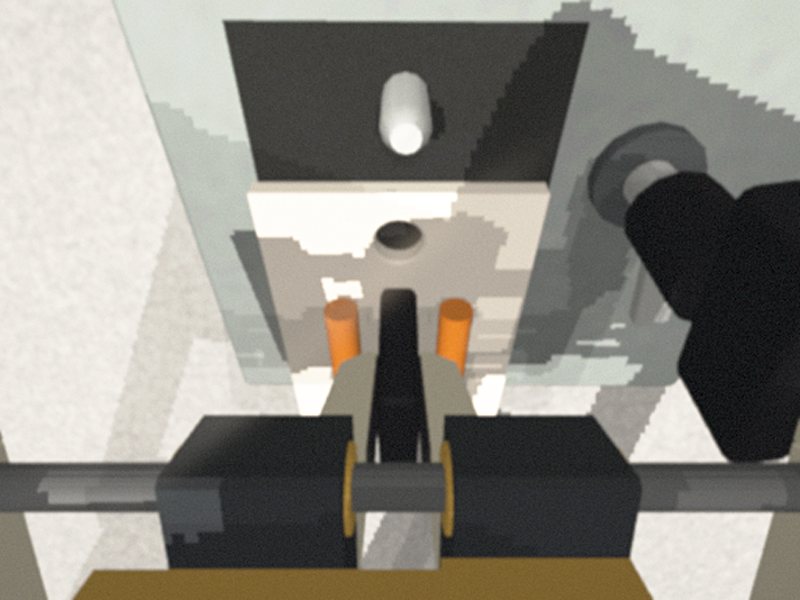

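It has bottomed out: contact force jumped to about 20 N and the plate looks parallel to the pad. The nose top edge is (248,192)–(549,190), hole (399,242), post tip (406,138), pad corners (225,22) and (588,22).

```bash
python3 - <<'E'
from h import *
from scipy.optimize import least_squares
w=load("w5"); P=lambda l:(np.array(l,float)+.5)*.64-.5
s,p,R=tool()
# deck x,y from pad corners+post tip
pts=np.array([[.065,.08,.001],[.065,-.02,.001],[.045,.03,.03]])
f=lambda q:(proj(w,deckR(q[2]).apply(pts)+[q[0],q[1],.074])-P([(225,22),(588,22),(406,138)])).ravel()
r=least_squares(f,[.598,-.173,0]);print("deck",r.x,np.round(r.fun,1)); d=r.x
# carrier x,y,z,pitch,yaw
cp=np.array([[.065,.05,.008],[.065,-.05,.008],[.045,0,.008]])
def T(q): return Ro.from_euler("z",q[4])*Ro.from_euler("y",-q[3])
g=lambda q:(proj(w,T(q).apply(cp)+q[:3])-P([(248,192),(549,190),(399,242)])).ravel()
r=least_squares(g,[.58,-.143,.06,.45,0]);q=r.x;print("car",q,np.round(r.fun,1))
g2=lambda q:g([*q[:3],.45,q[3]])
r=least_squares(g2,[.58,-.143,.06,0]);q=r.x;print("car45",q,np.round(r.fun,1))
Rd=deckR(d[2]); D=np.array([d[0],d[1],.074])
print("carrier in deck",Rd.inv().apply(q[:3]-D)*1e3,"tcp in carrier mm",deckR(q[3]).inv().apply(p-[0,0,.006]-q[:3])*1e3)
E
```

```text
deck [ 0.59732243 -0.17388756  0.0007641 ] [-2.2 -0.3  1.7 -0.   0.5  0.7]
car [ 0.55219361 -0.14234054  0.05480043  0.39010977  0.00787823] [ 0.1  0.   0.1 -0.  -0.1  0. ]
car45 [ 0.55404617 -0.14232582  0.05170493  0.00787568] [-0.1  0.4  0.2  0.4 -0.1 -0.8]
carrier in deck [-48.6438436   31.59479718  -1.2623423 ] tcp in carrier mm [ 8.66431222 -0.05594206 49.70569211]
```

Call:
apply_moves(
  delta_pos=[
    [0,0,0],
    [0,0,0],
    [-0.4,0,-0.9],
    [-0.4,0,-0.9],
    [-0.5,0,-1],
    [-0.5,0,-1],
    [0,0,0],
    [0,0,0],
  ],
  twist=[0,0,0,0,0,0,0,0],
  squeeze=45,
)

```text
t: 9.2
tool_pos: [0.5213, -0.143, 0.1405]
orientation: [-3.142, -0.001, 0.0]
force: [-0.6, -0.0, -2.8]
opening: 0.014
gripper_force: 45.0
```

```bash
python3 - <<'E'
from h import *
w=snap("wrist","w6")
cv2.imwrite("pics/w6b.png",cv2.resize(w[80:270,110:400],(800,524),interpolation=2))
go([.538,-.143,.112],.001)
E
```

```text
t 9.25 tcp [ 0.5212 -0.1429  0.1402] xyaw 0.0007 tilt [-0.  0. -1.] F [ 0.1 -0.2 -3.7] open 0.0136 q6 1.21
delta cm [1.68 0.01 2.82] twist -0.0
```

View pics/w6b.png

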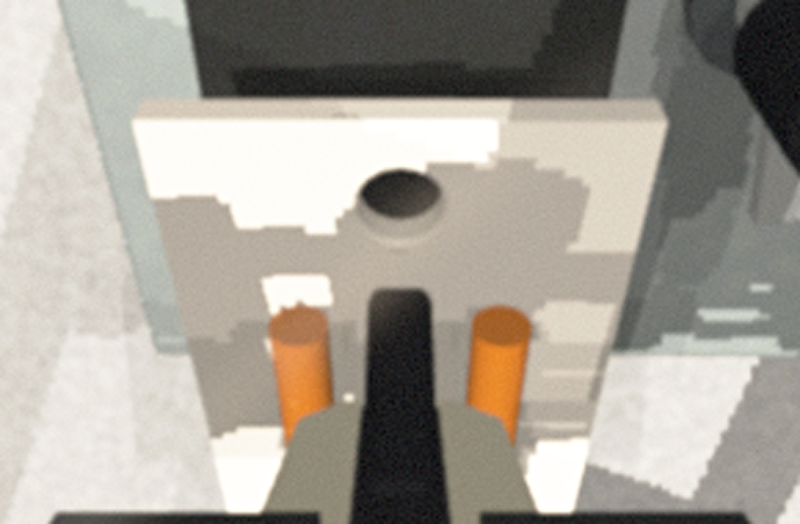

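Held clear of the deck. In the crop the nose top corners are (133,120) and (666,120), the bottom ones (145,102) and (657,100), the hole's top rim is centred at about (400,208).

```bash
python3 - <<'E'
from h import *
from scipy.optimize import least_squares
w=load("w6"); k=290/800; P=lambda l:(np.array(l,float)+.5)*k-.5+[110,80]
s,p,R=tool()
cp=np.array([[65,50,8],[65,-50,8],[65,50,0],[65,-50,0],[45,0,8],[45,9,8],[45,-9,8]])/1e3
px=P([(133,120),(666,120),(145,102),(657,100),(400,208),(357,207),(443,207)])
def g(q): return (proj(w,(Ro.from_euler("z",q[4])*Ro.from_euler("y",-q[3])).apply(cp)+q[:3])-px).ravel()
r=least_squares(g,[.53,-.143,.09,.45,0]);q=r.x;print("car",np.round(q,4),np.round(r.fun,1).tolist())
D=np.array([.5975,-.1737,.074]);Rd=deckR(.001)
for pit in (q[3],.45):
    r=least_squares(lambda a:g([*a[:3],pit,a[3]]),[.53,-.143,.09,0]);a=r.x
    C=Ro.from_euler("z",a[3])*Ro.from_euler("y",-pit)
    print(pit,np.round(a,4),"cost",r.cost,"tcp in car",C.inv().apply(p-[0,0,.006]-a[:3])*1e3,"hole in deck",Rd.inv().apply(C.apply([.045,0,0])+a[:3]-D)*1e3, "car",Rd.inv().apply(a[:3]-D)*1e3)
E
```

```text
car [ 0.5342 -0.1425  0.0868  0.4339  0.0016] [0.5, 0.3, -0.0, 0.0, -0.4, -0.6, -0.3, -0.2, 0.1, -0.1, -0.3, 0.3, 0.5, 0.3]
0.43390346570507043 [ 0.5342 -0.1425  0.0868  0.0016] cost 0.7815535065525854 tcp in car [ 8.17244232 -0.41206677 48.49368949] hole in deck [-6.43873219 31.27658392 38.33424225] car [-51.43289697  31.25399187  39.05855229]
0.45 [ 0.5346 -0.1425  0.086   0.0016] cost 0.8567278034149044 tcp in car [ 8.90248664 -0.41196286 49.31449206] hole in deck [-6.38345857 31.27651101 38.09992774] car [-51.38345301  31.25413013  38.09992505]
```

Call:
apply_moves(
  delta_pos=[
    [0.9,0.13,-0.5],
    [1,0,-0.5],
    [1,0,-0.44],
    [0.9,0,-0.4],
    [0.83,0,-0.4],
    [0,0,0],
    [0,0,0],
  ],
  twist=[0,0,0,0,0,0,0],
)

```text
t: 10.12
tool_pos: [0.5675, -0.1442, 0.1628]
orientation: [-3.141, -0.001, 0.001]
force: [-0.3, 1.0, -3.4]
opening: 0.0134
gripper_force: 45.0
```

```bash
python3 - <<'E'
from h import *
w=snap("wrist","w7");t=snap("top","t7")
D=np.array([.5975,-.1737,.074]);Rd=deckR(.001)
go([.5212+.0463,-.1429-.0013,.1402+.0224],0)
cv2.imwrite("pics/w7b.png",np.hstack([cv2.resize(w[100:250,150:350],(500,375),interpolation=2),cv2.resize(t[150:250,240:320],(300,375),interpolation=2)]))
E
```

```text
t 10.22 tcp [ 0.5673 -0.1442  0.1627] xyaw 0.0008 tilt [-0.001  0.    -1.   ] F [ 0.7  0.3 -3.2] open 0.014 q6 1.23
delta cm [0.02 0.   0.01] twist 0.001
```

View pics/w7b.png

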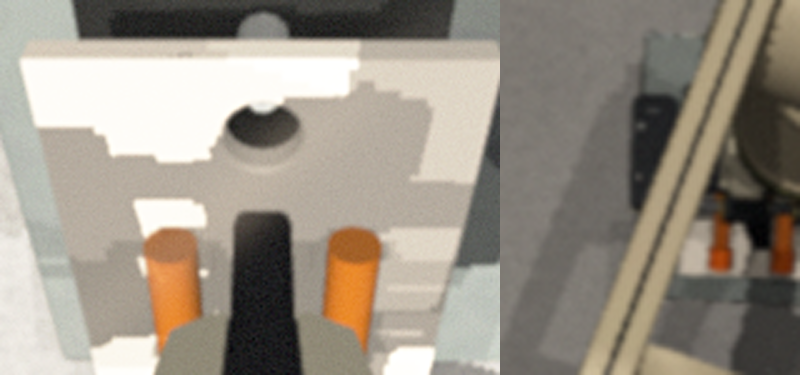

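The hole is over the post: the tip shows through it at (263,106) in the crop, against a hole centre at column 263, and the post's lower part shows beyond the nose at (265,28). I'll check the tip numerically.

```bash
python3 - <<'E'
from h import *
w=load("w7");D=np.array([.5975,-.1737,.074]);Rd=deckR(.001)
P=proj(w,Rd.apply([[.041,.03,.03],[.045,.03,.03],[.036,.03,.046],[.036,.03,.038]])+D)
print((P-[150,100]+.5)*2.5)
# where measured tip lower edge (263,112) sits on plane deck z=30
o,r=ray(w,150+263.5/2.5-.5,100+112.5/2.5-.5); o=Rd.inv().apply(o-D);r=Rd.inv().apply(r); print((o+r*(.03-o[2])/r[2])*1e3)
for uv in [(263,170),(224,135),(301,133)]:
    o,r=ray(w,150+(uv[0]+.5)/2.5-.5,100+(uv[1]+.5)/2.5-.5); o=Rd.inv().apply(o-D);r=Rd.inv().apply(r); print((o+r*(.046-o[2])/r[2])*1e3)
E
```

```text
[[263.26410352 111.88204004]
 [263.27335363  98.00048669]
 [263.40061043 168.8443735 ]
 [263.32439282 148.11290113]]
[40.81909739 29.94222032 30.        ]
[35.50651134 29.97642775 46.        ]
[45.56508977 38.7498476  46.        ]
[46.09622811 21.46077528 46.        ]
```

Call:
apply_moves(
  delta_pos=[
    [-0.22,0,0.45],
    [-0.22,0,0.45],
    [-0.22,0,0.45],
    [0,0,0],
  ],
  twist=[0,0,0,0],
)

```text
t: 10.72
tool_pos: [0.5609, -0.1443, 0.1495]
orientation: [-3.142, -0.001, 0.0]
force: [-0.3, -0.3, -2.7]
opening: 0.014
gripper_force: 45.0
```

Call:
apply_moves(
  delta_pos=[
    [-0.22,0,0.45],
    [-0.22,0,0.45],
    [0,0,0],
  ],
  twist=[0,0,0],
)

```text
t: 11.1
tool_pos: [0.5582, -0.1445, 0.1424]
orientation: [3.141, 0.001, 0.006]
force: [0.7, 1.1, 4.9]
opening: 0.0137
gripper_force: 45.0
```

Call:
apply_moves(
  delta_pos=[
    [0.1,0,-0.05],
    [0.1,0,-0.05],
    [0,0,0],
  ],
  twist=[0,0,0],
)

```text
t: 11.48
tool_pos: [0.5585, -0.1444, 0.1427]
orientation: [3.141, 0.001, -0.0]
force: [-7.8, 0.2, 7.2]
opening: 0.0136
gripper_force: 45.0
```

```bash
python3 - <<'E'
from h import *
s,p,R=tool();go([.5675-.011,-.1442,.1628-.0225],0)
print(s["wrist_torque"])
E
```

```text
t 11.47 tcp [ 0.5585 -0.1444  0.1427] xyaw 0.0009 tilt [-0. -0. -1.] F [-7.8  0.2  7.2] open 0.0136 q6 1.23
delta cm [-0.2  -0.02  0.24] twist 0.001
[0.15816145 0.68920223 0.00472814]
```

```bash
python3 - <<'E'
from h import *
w=snap("wrist","w8");d=load("w8");s,p,R=tool()
g=cv2.cvtColor(w,cv2.COLOR_BGR2GRAY)
for u in (200,225,240,255,285):print(u,list(g[90:180:2,u]))
v=125
print("rows edges"); 
for v in (118,124,130): print(v,list(g[v,140:380:4]))
for pit in(.40,.434,.45,.48):
    C=Ro.from_euler("y",-pit); o=p-[0,0,.006]-C.apply([.0085,-.0004,.049])
    print(pit,np.round(proj(d,C.apply(np.array([[65,50,8],[65,-50,8],[65,0,0],[45,0,8],[54,0,8],[36,0,8]])/1e3)+o),1).tolist())
D=np.array([.5975,-.1737,.074]);Rd=deckR(.001)
print("tip/pad",np.round(proj(d,Rd.apply([[.041,.03,.03],[.049,.03,.03],[.065,.08,.001],[.065,-.02,.001]])+D),1).tolist())
E
```

```text
200 [np.uint8(66), np.uint8(66), np.uint8(67), np.uint8(65), np.uint8(66), np.uint8(65), np.uint8(50), np.uint8(36), np.uint8(30), np.uint8(37), np.uint8(43), np.uint8(153), np.uint8(217), np.uint8(220), np.uint8(220), np.uint8(223), np.uint8(249), np.uint8(251), np.uint8(251), np.uint8(251), np.uint8(251), np.uint8(251), np.uint8(251), np.uint8(251), np.uint8(251), np.uint8(251), np.uint8(251), np.uint8(251), np.uint8(251), np.uint8(251), np.uint8(251), np.uint8(251), np.uint8(251), np.uint8(252), np.uint8(251), np.uint8(251), np.uint8(253), np.uint8(229), np.uint8(171), np.uint8(168), np.uint8(169), np.uint8(175), np.uint8(170), np.uint8(172), np.uint8(170)]
225 [np.uint8(63), np.uint8(69), np.uint8(67), np.uint8(65), np.uint8(63), np.uint8(63), np.uint8(47), np.uint8(37), np.uint8(38), np.uint8(39), np.uint8(41), np.uint8(169), np.uint8(232), np.uint8(231), np.uint8(231), np.uint8(235), np.uint8(250), np.uint8(252), np.uint8(252), np.uint8(251), np.uint8(251), np.uint8(251), np.uint8(251), np.uint8(251), np.uint8(251), np.uint8(251), np.uint8(252), np.uint8(251), np.uint8(251), np
[... 4738 characters left out ...]
), np.uint8(212), np.uint8(210), np.uint8(207), np.uint8(210), np.uint8(211), np.uint8(213), np.uint8(210), np.uint8(212), np.uint8(210), np.uint8(49), np.uint8(81), np.uint8(72), np.uint8(70), np.uint8(70), np.uint8(84)]
0.4 [[160.2, 123.9], [349.7, 123.9], [255.0, 116.9], [254.9, 155.7], [255.0, 142.0], [254.9, 168.5]]
0.434 [[158.8, 123.3], [351.2, 123.3], [255.0, 115.8], [255.0, 154.9], [255.0, 141.3], [254.9, 167.5]]
0.45 [[158.1, 123.0], [351.8, 123.1], [255.0, 115.3], [255.0, 154.5], [255.0, 141.0], [254.9, 167.1]]
0.48 [[156.8, 122.7], [353.2, 122.7], [255.0, 114.5], [255.0, 154.0], [255.0, 140.6], [254.9, 166.4]]
tip/pad [[254.3, 133.3], [254.3, 120.1], [164.2, 67.8], [344.2, 67.7]]
```

```bash
python3 - <<'E'
from h import *
from scipy.optimize import least_squares
D=np.array([.5975,-.1737,.074]);Rd=deckR(.001)
d=load("w8");s,p,R=tool();w=d["im"];g=cv2.cvtColor(w,cv2.COLOR_BGR2GRAY).astype(int)
print("cam in deck",Rd.inv().apply(-d["R"].T@d["t"]-D)*1e3,p)
L=[150+int(np.argmax(np.diff(g[v,148:170])))-2+.5 for v in(122,124,126)];Rr=[345+int(np.argmin(np.diff(g[v,345:365])))+.5 for v in(122,124,126)]
print(L,Rr)
cp=np.array([[65,50,8],[65,-50,8],[65,0,0],[54,0,8],[36,0,8]])/1e3
px=np.array([[L[0],121.5],[Rr[0],121.5],[255,111.5],[255,138.3],[255,164.7]])
def f(q):
    e=proj(d,(Ro.from_euler("z",q[4])*Ro.from_euler("y",-q[3])).apply(cp)+q[:3])-px; e[2:,0]*=.2; return e.ravel()
r=least_squares(f,[.58,-.143,.09,.45,0]);q=r.x;C=Ro.from_euler("z",q[4])*Ro.from_euler("y",-q[3])
print(np.round(q,4),np.round(r.fun,1).tolist())
print("hole in deck",Rd.inv().apply(C.apply([[.045,0,0],[.065,0,0],[-.065,0,0]])+q[:3]-D)*1e3,"grasp in car",C.inv().apply(p-[0,0,.006]-q[:3])*1e3)
print("post rows",[(h,np.round(proj(d,Rd.apply([.045+a,.03,h/1e3])+D)[0],1).tolist()) for h in(0,10,20,30) for a in(-.007,.007)])
for v in range(60,112,4):print(v,g[v,240:272:2].tolist())
E
```

```text
cam in deck [129.70339987  30.19855762 170.58584653] [ 0.55848717 -0.14443206  0.14263096]
[152.5, 152.5, 153.5] [358.5, 356.5, 355.5]
[ 5.777e-01 -1.442e-01  9.250e-02  5.542e-01  1.000e-04] [-0.0, -0.3, -0.0, -0.3, 0.1, 0.1, 0.1, 0.7, 0.1, -0.3]
hole in deck [[ 35.05879946  29.43720068  29.9543394 ]
 [ 54.95023263  29.42214955  32.0353632 ]
 [-74.34408295  29.51998185  18.50870847]] grasp in car [ 6.82958647 -0.18117315 47.62816661]
post rows [(0, [254.3, 111.1]), (0, [254.2, 89.4]), (10, [254.3, 119.4]), (10, [254.3, 97.2]), (20, [254.3, 128.3]), (20, [254.3, 105.7]), (30, [254.3, 138.0]), (30, [254.3, 114.9])]
60 [216, 215, 213, 213, 215, 213, 216, 217, 216, 218, 217, 216, 216, 217, 218, 214]
64 [218, 214, 215, 216, 216, 217, 217, 220, 219, 217, 217, 217, 217, 216, 218, 216]
68 [106, 108, 120, 121, 118, 120, 119, 120, 124, 118, 120, 119, 118, 121, 120, 118]
72 [62, 64, 70, 67, 66, 64, 64, 63, 70, 67, 63, 63, 71, 65, 63, 68]
76 [67, 64, 68, 62, 69, 65, 66, 62, 66, 64, 64, 62, 68, 72, 63, 65]
80 [65, 68, 65, 68, 65, 64, 66, 64, 63, 62, 67, 68, 60, 65, 65, 66]
84 [65, 62, 67, 67, 69, 67, 68, 66, 65, 64, 66, 61, 68, 65, 66, 68]
88 [63, 65, 66, 72, 64, 64, 63, 66, 66, 64, 67, 68, 66, 69, 68, 69]
92 [61, 66, 62, 80, 146, 167, 178, 181, 175, 168, 140, 85, 67, 70, 62, 63]
96 [69, 62, 121, 173, 187, 187, 187, 184, 185, 176, 169, 154, 121, 67, 69, 59]
100 [59, 68, 156, 181, 188, 188, 189, 188, 184, 181, 172, 157, 139, 82, 64, 68]
104 [34, 84, 172, 186, 196, 193, 190, 192, 189, 181, 174, 159, 140, 93, 45, 43]
108 [32, 78, 164, 190, 199, 194, 195, 195, 187, 182, 181, 155, 139, 95, 38, 39]
```

The descent direction was wrong: going down the deck normal means +x, and I went −x. The tip is now under the plate, uphill of the hole, which has pitched the carrier to 0.55. I'll lift, re-align and refit.

Call:
apply_moves(
  delta_pos=[
    [0,0,-0.9],
    [0.3,0,-0.8],
    [0.34,-0.06,0],
    [0,0,0],
    [0,0,0],
  ],
  twist=[0,0,0,0,0],
)

```text
t: 12.15
tool_pos: [0.5649, -0.1435, 0.158]
orientation: [-3.141, -0.001, 0.001]
force: [-0.0, -1.0, -3.7]
opening: 0.0138
gripper_force: 45.0
```

```bash
cat > meas.py <<'E'
import sys
from h import *
from scipy.optimize import least_squares
D=np.array([.5975,-.1737,.074]);Rd=deckR(.001)
w=snap("wrist",sys.argv[1]);d=load(sys.argv[1]);s,p,R=tool();g=cv2.GaussianBlur(cv2.cvtColor(w,cv2.COLOR_BGR2GRAY),(3,3),0).astype(int)
col=g[60:180,225]; nb=60+int(np.argmax(np.diff(col)))+.5
b=g[int(nb+2):int(nb+20),200:230].mean(1); nt=int(nb+2)+int(np.argmax(np.diff(b)))+.5
h=g[int(nt+6):int(nt+60),254:257].mean(1); ht=int(nt+6)+int(np.argmin(np.diff(h)))+.5
v=int(nt+3)
L=130+int(np.argmax(np.abs(np.diff(g[v,130:175]))))+.5;Rr=335+int(np.argmax(np.abs(np.diff(g[v,335:380]))))+.5
print("nb,nt,ht,L,R",nb,nt,ht,L,Rr,"col255",g[int(nt):int(nt)+60:3,255].tolist())
cp=np.array([[65,50,8],[65,-50,8],[65,0,0],[54,0,8]])/1e3
px=np.array([[L,v-.5],[Rr,v-.5],[255,nb],[255,ht]])
px[:2,1]=nt
def f(q):
    e=proj(d,(Ro.from_euler("z",q[4])*Ro.from_euler("y",-q[3])).apply(cp)+q[:3])-px; e[2:,0]*=.1; return e.ravel()
r=least_squares(f,[.58,-.143,.09,.5,0]);q=r.x;C=Ro.from_euler("z",q[4])*Ro.from_euler("y",-q[3])
print(np.round(q,4),np.round(r.fun,1).tolist())
print("hole,nose,tail in deck",Rd.inv().apply(C.apply([[.045,0,0],[.065,0,0],[-.065,0,0]])+q[:3]-D)*1e3,"grasp in car",C.inv().apply(p-[0,0,.006]-q[:3])*1e3)
print(np.round(p,4),s["t"],s["force"])
print("tip rows",np.round(proj(d,Rd.apply([[.041,.03,.03],[.049,.03,.03]])+D),1).tolist())
E
python3 meas.py w9
```

```text
nb,nt,ht,L,R 111.5 113.5 141.5 137.5 354.5 col255 [225, 231, 232, 253, 254, 254, 251, 251, 245, 212, 60, 45, 49, 53, 134, 172, 174, 197, 179, 174]
[ 5.744e-01 -1.389e-01  1.431e-01  7.560e-02  3.000e-04] [-0.3, 1.1, 0.4, 1.1, -0.8, 0.9, -0.9, -3.1]
hole,nose,tail in deck [[ 51.19755824  34.75498842  55.78556797]
 [ 69.81190251  34.74118702  48.47078862]
 [-51.18133525  34.83089614  96.01685438]] grasp in car [-8.91248613 -4.58851787  9.59015942]
[ 0.5648 -0.1435  0.158 ] 12.2 [ 0.46060438 -0.10705676 -2.65774221]
tip rows [[256.0, 141.1], [256.0, 129.4]]
```

Call:
apply_moves(
  delta_pos=[
    [0.1,0.03,0.4],
    [0.1,0,0.4],
    [0.1,0,0.38],
    [0.17,0,0.36],
    [0.17,0,0.36],
    [0,0,0],
  ],
  twist=[0,0,0,0,0,0],
)

```text
t: 12.95
tool_pos: [0.5713, -0.1438, 0.139]
orientation: [-3.141, -0.001, 0.001]
force: [0.5, 0.1, -3.2]
opening: 0.0138
gripper_force: 45.0
```

```bash
python3 - <<'E'
from h import *
w=snap("wrist","w10");d=load("w10");g=cv2.cvtColor(w,cv2.COLOR_BGR2GRAY).astype(int)
D=np.array([.5975,-.1737,.074]);Rd=deckR(.001);s,p,R=tool()
print(p,s["force"],"tip",np.round(proj(d,Rd.apply([[.041,.03,.03],[.049,.03,.03],[.038,.03,.024],[.045,.037,.024]])+D),1).tolist())
for u in(225,245,255,265):print(u,g[100:180:2,u].tolist())
for v in(140,146,150,154,158):print(v,g[v,230:282:2].tolist())
E
```

```text
[ 0.57143742 -0.14388969  0.13932409] [-0.20056118 -0.81401872 -3.45454885] tip [[255.5, 158.1], [255.5, 145.8], [255.5, 156.0], [242.7, 145.6]]
225 [63, 66, 53, 51, 35, 37, 167, 232, 232, 223, 224, 249, 251, 251, 251, 251, 251, 251, 251, 251, 251, 251, 251, 251, 251, 251, 251, 251, 251, 251, 251, 251, 186, 168, 167, 170, 175, 174, 171, 172]
245 [62, 69, 58, 43, 32, 40, 170, 232, 231, 231, 237, 254, 254, 254, 252, 251, 251, 251, 251, 252, 217, 177, 179, 169, 163, 140, 116, 153, 162, 165, 168, 184, 181, 172, 177, 173, 180, 177, 177, 177]
255 [61, 65, 52, 37, 43, 44, 189, 235, 232, 232, 236, 254, 255, 254, 252, 251, 251, 251, 251, 227, 201, 210, 216, 185, 144, 148, 143, 146, 166, 172, 172, 179, 202, 186, 177, 176, 174, 174, 173, 173]
265 [68, 65, 63, 66, 40, 48, 196, 232, 233, 233, 235, 254, 255, 255, 254, 253, 251, 251, 251, 252, 240, 141, 126, 126, 124, 126, 139, 161, 163, 167, 175, 184, 176, 173, 178, 170, 171, 175, 172, 174]
140 [251, 251, 251, 251, 252, 252, 252, 234, 204, 195, 197, 201, 198, 197, 189, 185, 180, 219, 249, 252, 251, 250, 249, 250, 250, 250]
146 [251, 251, 251, 252, 228, 101, 66, 162, 188, 206, 219, 221, 187, 188, 176, 157, 134, 130, 123, 96, 139, 171, 176, 177, 175, 175]
150 [250, 251, 251, 246, 180, 136, 94, 98, 170, 218, 236, 240, 185, 138, 140, 147, 142, 128, 123, 141, 150, 162, 177, 174, 178, 179]
154 [251, 251, 252, 250, 201, 143, 153, 160, 153, 188, 239, 237, 180, 142, 152, 149, 147, 155, 160, 158, 157, 171, 176, 176, 173, 177]
158 [250, 230, 232, 208, 172, 170, 163, 159, 163, 167, 176, 195, 198, 159, 167, 175, 169, 167, 165, 173, 175, 176, 174, 175, 172, 177]
```

The post now shows inside the hole and there is no contact force, so I'll continue down the post.

Call:
apply_moves(
  delta_pos=[
    [0.17,0,0.36],
    [0.17,0,0.36],
    [0.13,0,0.27],
    [0,0,0],
  ],
  twist=[0,0,0,0],
)

```text
t: 13.5
tool_pos: [0.5765, -0.1439, 0.1303]
orientation: [3.141, 0.001, 0.0]
force: [-2.4, 1.0, 3.5]
opening: 0.0136
gripper_force: 45.0
```

Call:
apply_moves(
  delta_pos=[
    [0.09,0,0.18],
    [0.09,0,0.18],
    [0.09,0,0.18],
    [0,0,0],
  ],
  twist=[0,0,0,0],
  squeeze=25,
)

```text
t: 14.0
tool_pos: [0.5811, -0.1442, 0.1266]
orientation: [3.14, 0.001, 0.008]
force: [1.1, 1.0, 7.0]
opening: 0.0137
gripper_force: 25.0
```

Call:
apply_moves(
  delta_pos=[
    [0,0,0],
    [0.1,0,0.15],
    [0,0,0.1],
    [0,0,0],
  ],
  twist=[0,0,0,0],
  squeeze=8,
)

```text
t: 14.5
tool_pos: [0.5819, -0.1443, 0.1244]
orientation: [3.14, 0.001, 0.007]
force: [-0.5, 1.3, 11.4]
opening: 0.0138
gripper_force: 8.0
```

Call:
apply_moves(
  delta_pos=[
    [0,0,0],
    [0,0,0],
    [0,0,0],
    [0,0,0],
  ],
  twist=[0,0,0,0],
  gripper=3,
)

```text
t: 15.0
tool_pos: [0.5797, -0.1439, 0.1214]
orientation: [-3.141, -0.001, 0.001]
force: [-0.1, -0.1, -0.5]
opening: 0.03
gripper_force: 0.0
```

```bash
python3 - <<'E'
from h import *
w=snap("wrist","w11");d=load("w11");g=cv2.cvtColor(w,cv2.COLOR_BGR2GRAY).astype(int)
D=np.array([.5975,-.1737,.074]);Rd=deckR(.001);s,p,R=tool()
print(p,s["force"])
pr=lambda X:np.round(proj(d,Rd.apply(np.array(X)/1e3)+D),1).tolist()
print("pred flush: nose top",pr([[65,80,8],[65,-20,8]]),"nose bot",pr([[65,80,0],[65,-20,0],[65,30,0]]),"tail",pr([[-65,80,8],[-65,-20,8]]),"tip",pr([[45,30,30]]))
for u in(200,225,255,285):print(u,g[60:150:2,u].tolist())
for v in(96,104,112,120):print(v,g[v,120:190:2].tolist(),g[v,320:390:2].tolist())
E
```

```text
[ 0.57973708 -0.14392422  0.12146554] [-0.65025379 -0.31128922  0.19358653]
pred flush: nose top [[153.7, 115.6], [357.1, 115.4]] nose bot [[157.5, 107.8], [353.2, 107.6], [255.4, 107.7]] tail [[191.3, 265.0], [318.9, 264.8]] tip [[255.5, 175.5]]
200 [216, 211, 217, 219, 215, 219, 217, 217, 217, 216, 215, 216, 215, 217, 217, 215, 219, 220, 220, 219, 214, 218, 216, 203, 122, 55, 166, 210, 203, 207, 251, 252, 253, 252, 252, 252, 253, 252, 253, 252, 253, 253, 252, 253, 252]
225 [219, 220, 219, 218, 218, 217, 215, 216, 216, 214, 217, 216, 221, 216, 217, 217, 218, 216, 216, 216, 218, 213, 218, 212, 132, 58, 159, 219, 216, 224, 252, 253, 252, 253, 253, 252, 253, 253, 252, 253, 252, 252, 253, 252, 252]
255 [215, 217, 218, 216, 217, 212, 218, 218, 214, 214, 216, 218, 217, 215, 215, 218, 217, 218, 217, 214, 215, 211, 213, 218, 157, 62, 160, 218, 218, 228, 255, 255, 255, 255, 254, 252, 252, 253, 252, 190, 173, 174, 175, 175, 177]
285 [216, 216, 217, 217, 215, 216, 215, 216, 213, 216, 212, 216, 214, 212, 210, 212, 211, 211, 211, 215, 214, 215, 216, 218, 159, 65, 158, 218, 220, 230, 255, 255, 25
[... 785 characters left out ...]
93, 190, 195, 193, 189, 190, 194, 190, 192, 192, 193, 188, 191, 193, 188, 187, 191, 188, 183, 165, 169, 169, 166, 168, 162, 165, 170, 166, 168, 167, 165, 170, 167, 163] [136, 136, 131, 131, 132, 131, 132, 128, 128, 126, 129, 131, 129, 132, 132, 128, 127, 135, 137, 139, 137, 135, 134, 130, 130, 133, 134, 129, 132, 132, 131, 135, 132, 135, 138]
120 [189, 190, 192, 191, 196, 193, 194, 196, 195, 197, 192, 195, 194, 192, 196, 191, 191, 204, 248, 250, 251, 250, 250, 250, 250, 250, 251, 250, 250, 251, 250, 250, 250, 250, 250] [204, 205, 209, 205, 208, 199, 204, 199, 206, 205, 202, 206, 206, 203, 202, 202, 206, 208, 170, 133, 132, 133, 138, 137, 138, 137, 133, 138, 135, 134, 135, 137, 139, 136, 134]
```

The carrier now lies flat on the pad, hanging on the post. I'll lift off, shift to above the knob and turn the wrist half a turn so the last joint has room for the screwing.

Call:
apply_moves(
  delta_pos=[
    [0,0,-2],
    [0,0,-4],
    [0,0,-4],
    [0,2,-1],
    [0,3,0],
    [0,3,0],
    [0,0,0],
    [0,0,0],
  ],
  twist=[0,0,0,0,0,-0.18,-0.18,-0.18],
)

```text
t: 16.05
tool_pos: [0.5793, -0.2254, 0.2312]
orientation: [-3.025, -0.846, 0.001]
force: [-0.5, 0.2, -0.2]
opening: 0.0301
gripper_force: 0.0
```

Call:
apply_moves(
  delta_pos=[
    [0,0,0],
    [0,0,0],
    [0,0,0],
    [0,0,0],
    [0,0,0],
    [0,0,0],
    [0,0,0],
    [0,0,0],
  ],
  twist=[-0.18,-0.18,-0.18,-0.18,-0.18,-0.18,-0.18,-0.18],
  gripper=4,
)

```text
t: 17.05
tool_pos: [0.5794, -0.2249, 0.2312]
orientation: [-1.715, -2.631, 0.001]
force: [0.7, 0.1, -0.9]
opening: 0.0397
gripper_force: 0.0
```

Call:
apply_moves(
  delta_pos=[
    [0,0,0],
    [0,0,0],
    [0,0,0],
    [0,0,0],
    [0,0,0],
    [0,0,0],
    [0,0,0],
    [0,0,0],
  ],
  twist=[-0.18,-0.18,-0.18,-0.18,-0.18,-0.18,-0.08,0],
)

```text
t: 18.05
tool_pos: [0.5795, -0.2247, 0.2313]
orientation: [-0.003, -3.141, -0.0]
force: [0.3, 0.7, 0.1]
opening: 0.0398
gripper_force: 0.0
```

```bash
python3 - <<'E'
from h import *
from scipy.optimize import least_squares
go([.5798,-.2237,.1625],np.pi)
w=snap("top","t12");d=load("t12");g=cv2.cvtColor(w,cv2.COLOR_BGR2GRAY)
D=np.array([.5975,-.1737,.074]);Rd=deckR(.001)
d=load("t1")   # before: bar blob at the start
g=cv2.cvtColor(d["im"],cv2.COLOR_BGR2GRAY).astype(np.uint8)
m=(g<40).astype(np.uint8); m[:,:328]=0; m[:,352:]=0;m[:180]=0;m[:220]*=1;m[215:]=0
n,l,st,c=cv2.connectedComponentsWithStats(m);print(st[1:].tolist())
# silhouette IoU over turn
L=l==1+np.argmax(st[1:,4])
for th in np.arange(-.3,.31,.05):
    B=np.array([[a,b,c] for a in(-31,31) for b in(-8,8) for c in(-16,16)])/1e3
    B=Ro.from_euler("z",-th).apply(B)+[.02,-.05,.074]
    h=cv2.convexHull(np.float32(proj(d,Rd.apply(B)+D)*16)).astype(np.int32)
    k=np.zeros(g.shape,np.uint8);cv2.fillConvexPoly(k,h,1,shift=4);k=k>0
    print(round(th,2),round((k&L).sum()/(k|L).sum(),3),end="; ")
E
```

```text
t 18.05 tcp [ 0.5795 -0.2247  0.2313] xyaw 3.1396 tilt [-0.001  0.    -1.   ] F [0.3 0.7 0.1] open 0.0398 q6 -2.02
delta cm [-0.03  0.1   6.88] twist -0.002
[[331, 185, 14, 25, 217]]
-0.3 0.638; -0.25 0.618; -0.2 0.601; -0.15 0.589; -0.1 0.591; -0.05 0.537; -0.0 0.533; 0.05 0.524; 0.1 0.512; 0.15 0.482; 0.2 0.451; 0.25 0.434; 0.3 0.413;
```

Call:
apply_moves(
  delta_pos=[
    [0,0.1,3],
    [0,0,2],
    [0,0,1],
    [0,0,0.88],
    [0,0,0],
  ],
  twist=[-0.1,0,0,0,0],
)

```text
t: 18.73
tool_pos: [0.5798, -0.2229, 0.1625]
orientation: [0.155, -3.137, -0.001]
force: [-0.7, 0.5, 0.3]
opening: 0.0402
gripper_force: 0.0
```

Call:
apply_moves(
  delta_pos=[
    [0,0,0],
    [0,0,0],
    [0,0,0],
    [0,0,0],
    [0,0,0],
  ],
  twist=[0,0,0,0,0],
  gripper=0,
  squeeze=40,
)

```text
t: 19.35
tool_pos: [0.5802, -0.2242, 0.1636]
orientation: [-0.155, 3.137, -0.004]
force: [0.2, -6.1, 0.7]
opening: 0.0163
gripper_force: 39.5
```

Call:
apply_moves(
  delta_pos=[
    [-0.13,-0.05,0.27],
    [-0.13,-0.04,0.27],
    [-0.13,-0.03,0.27],
    [-0.13,-0.02,0.27],
    [-0.13,-0.02,0.27],
    [-0.13,-0.01,0.27],
    [0,0,0],
  ],
  twist=[0,0,0,0,0,0,0],
)

```text
t: 20.23
tool_pos: [0.5876, -0.2252, 0.1501]
orientation: [0.155, -3.138, 0.004]
force: [-15.6, -4.0, 23.4]
opening: 0.0161
gripper_force: 40.1
```

```bash
python3 - <<'E'
from h import *
go([.5802+.0065,-.2242,.1636-.0135],np.pi)
E
```

```text
t 20.23 tcp [ 0.5876 -0.2252  0.1501] xyaw -3.0429 tilt [-0.    -0.003 -1.   ] F [-15.6  -4.   23.4] open 0.0161 q6 -2.12
delta cm [ 0.08  0.11 -0.  ] twist 0.099
```

Call:
apply_moves(
  delta_pos=[
    [0,0,0],
    [0,0,0],
    [0,0,0],
    [0,0,0],
  ],
  twist=[0.12,0.12,0.12,0.12],
  squeeze=30,
)

```text
t: 20.72
tool_pos: [0.5885, -0.2221, 0.1492]
orientation: [0.599, 3.083, 0.004]
force: [-6.4, 5.7, 15.9]
opening: 0.018
gripper_force: 32.0
```

Call:
apply_moves(
  delta_pos=[
    [0,0,0],
    [0,0,0],
    [0,0,0],
    [0,0,0],
  ],
  twist=[0.12,0.12,0.12,0.12],
)

```text
t: 21.22
tool_pos: [0.5894, -0.2218, 0.1498]
orientation: [1.313, 2.852, 0.006]
force: [-5.7, 6.5, 19.0]
opening: 0.0221
gripper_force: 36.0
```

Call:
apply_moves(
  delta_pos=[
    [0,0,0],
    [0,0,0],
    [0,0,0],
    [0,0,0],
    [0,0,0],
  ],
  twist=[0.12,0.12,0.12,0.12,0],
)

```text
t: 21.85
tool_pos: [0.5904, -0.2221, 0.1507]
orientation: [1.95, 2.459, 0.008]
force: [-4.1, 8.0, 21.3]
opening: 0.0245
gripper_force: 40.5
```

Call:
apply_moves(
  delta_pos=[
    [0,0,0],
    [0,0,0],
    [0,0,0],
    [0,0,0],
  ],
  twist=[0.08,0.08,0.06,0],
)

```text
t: 22.35
tool_pos: [0.5904, -0.2214, 0.1507]
orientation: [2.206, 2.233, 0.009]
force: [-5.5, 9.9, 22.3]
opening: 0.0254
gripper_force: 45.2
```

```bash
python3 - <<'E'
from h import *
go([.588,-.224,.15],np.pi-1.35)
print(robot.read_state()["wrist_torque"],np.round(robot.read_state()["q"],2))
E
```

```text
t 22.35 tcp [ 0.5904 -0.2214  0.1507] xyaw 1.583 tilt [ 0.006  0.002 -1.   ] F [-5.5  9.9 22.3] open 0.0254 q6 -0.46
delta cm [-0.26 -0.25  0.07] twist -0.209
[ 2.27541959 -0.21575665  1.33264795] [-0.44  0.27  1.51  0.    1.37 -0.46]
```

The turning moment of 1.3 N·m shows the knob against its stop. I'll release and lift.

Call:
apply_moves(
  delta_pos=[
    [0,0,0],
    [0,0,0],
    [0,0,0],
    [0,0,0],
  ],
  twist=[0,0,0,0],
  gripper=5,
)

```text
t: 22.85
tool_pos: [0.584, -0.2233, 0.1513]
orientation: [-2.205, -2.228, 0.008]
force: [-42.2, 7.0, 46.3]
opening: 0.049
gripper_force: 33.1
```

Call:
apply_moves(
  delta_pos=[
    [0,0,-1.5],
    [0,0,-3],
    [0,0,-4],
    [0,0,-4],
    [0,0,-2],
    [0,0,0],
  ],
  twist=[0,0,0,0,0,0],
)

```text
t: 23.6
tool_pos: [0.5887, -0.2238, 0.2928]
orientation: [2.208, 2.231, 0.002]
force: [-0.0, -0.3, -1.2]
opening: 0.0499
gripper_force: 0.0
```

Call:
apply_moves(
  delta_pos=[
    [0,4,0],
    [0,4,0],
    [0,4,0],
    [0,3,0],
    [0,0,0],
  ],
  twist=[0,0,0,0,0],
)

```text
t: 24.22
tool_pos: [0.7383, -0.2213, 0.2856]
orientation: [-2.204, -2.229, 0.004]
force: [0.1, -0.1, -0.8]
opening: 0.0499
gripper_force: 0.0
```

```bash
python3 - <<'E'
from h import *
go([.45,-.22,.27])
snap("scene","s20");snap("top","t20")
D=np.array([.5975,-.1737,.074]);Rd=deckR(.001)
B0=np.array([[a,b,c] for a in(-31,31) for b in(-8,8) for c in(-16,16)])/1e3
F0=np.array([[-43,-6,0],[-43,6,0],[-14,6,0],[-14,-6,0],[-43,-6,6],[-43,6,6],[-14,6,6],[-14,-6,6]])/1e3
for n in("s20","t20"):
    d=load(n);im=d["im"];g=cv2.cvtColor(im,cv2.COLOR_BGR2GRAY)
    res=[]
    for th in np.arange(.9,1.5,.05):
      for pu in (0,.0125,.015):
        B=Ro.from_euler("z",-th).apply(B0)+[.02,-.05,.074-pu]
        h=cv2.convexHull(np.float32(proj(d,Rd.apply(B)+D)*16)).astype(np.int32)
        k=np.zeros(g.shape,np.uint8);cv2.fillConvexPoly(k,h,1,shift=4);ring=cv2.dilate(k,np.ones((5,5)))-k
        res.append((round(float(g[ring>0].mean()-g[k>0].mean()),1),round(th,2),pu))
    print(n,sorted(res)[::-1][:6], sorted([r for r in res if r[2]==0])[-1])
    F=Ro.from_euler("z",-1.35).apply(F0)+[.02,-.05,.024-.0125]
    print("finger px",np.round(proj(d,Rd.apply(F[4:])+D),1).tolist())
    tip=proj(d,Rd.apply([[.02,-.012,.0175]])+D)[0].astype(int);print(tip);print(im[tip[1]-4:tip[1]+5,tip[0]-7:tip[0]+8,1].tolist())
    r=np.abs(im.astype(int)-load(n[0]+"1")["im"]).max(2)>40
    print("changed bbox comps",[s for s in cv2.connectedComponentsWithStats(r.astype(np.uint8))[2].tolist() if s[4]>25])
E
```

```text
t 24.23 tcp [ 0.7383 -0.2213  0.2856] xyaw 1.5821 tilt [-0.006  0.003 -1.   ] F [ 0.1 -0.1 -0.8] open 0.0499 q6 -0.37
delta cm [  0.45 -28.81   1.74] twist None
s20 [(65.5, np.float64(1.45), 0.0125), (65.4, np.float64(1.3), 0.0125), (65.4, np.float64(1.25), 0.0125), (65.3, np.float64(1.4), 0.0125), (65.3, np.float64(1.35), 0.0125), (65.1, np.float64(1.2), 0.0125)] (49.2, np.float64(0.9), 0)
finger px [[205.0, 178.0], [204.0, 179.6], [195.0, 177.9], [196.0, 176.3]]
[202 179]
[[37, 65, 72, 81, 76, 67, 71, 62, 64, 65, 86, 112, 170, 201, 196], [92, 145, 168, 167, 137, 118, 108, 87, 84, 95, 147, 193, 213, 218, 196], [130, 159, 189, 198, 185, 171, 168, 171, 162, 146, 172, 209, 218, 194, 149], [102, 127, 142, 150, 144, 136, 161, 182, 184, 159, 174, 189, 174, 135, 105], [54, 67, 73, 79, 92, 102, 122, 147, 151, 169, 183, 149, 100, 80, 81], [40, 37, 41, 46, 87, 94, 91, 102, 132, 169, 180, 126, 60, 48, 63], [52, 46, 55, 98, 159, 180, 178, 179, 197, 204, 207, 151, 59, 51, 86], [90, 121, 148, 176, 197, 197, 199, 205, 201, 201, 198, 147, 80, 68, 110], [140, 172, 197, 200, 197, 187, 184, 193, 186, 
[... 1073 characters left out ...]
61, 162, 163, 165, 162], [158, 159, 159, 157, 160, 161, 161, 160, 162, 164, 161, 163, 163, 163, 163], [157, 157, 160, 161, 160, 161, 162, 160, 161, 162, 162, 163, 162, 163, 164], [158, 160, 161, 161, 161, 162, 163, 161, 162, 163, 160, 163, 163, 163, 162], [159, 160, 162, 161, 161, 163, 161, 162, 161, 162, 162, 162, 162, 162, 162]]
changed bbox comps [[0, 0, 512, 384, 151419], [322, 0, 152, 170, 7852], [400, 0, 63, 19, 622], [368, 0, 99, 51, 1524], [442, 0, 41, 90, 491], [385, 48, 21, 8, 50], [305, 124, 23, 49, 250], [203, 147, 309, 237, 29587], [405, 154, 9, 18, 32], [189, 179, 37, 46, 1328], [153, 232, 126, 144, 2070], [378, 252, 6, 16, 37], [123, 358, 42, 26, 755], [163, 367, 45, 17, 434]]
```

Call:
apply_moves(
  delta_pos=[
    [-4,-4,-1],
    [-4,-4,0],
    [-4,-4,0],
    [-4,-4,0],
    [-4,-4,0],
    [-3,-4,0],
    [0,0,0],
  ],
  twist=[0,0,0,0,0,0,0],
)

```text
t: 25.2
tool_pos: [0.4961, -0.457, 0.3022]
orientation: [2.216, 2.226, -0.001]
force: [0.1, 0.8, -0.1]
opening: 0.0499
gripper_force: 0.0
```

```bash
cat > chk.py <<'E'
from h import *
D=np.array([.5975,-.1737,.074]);Rd=deckR(.001)
snap("scene","s21");snap("top","t21")
B0=np.array([[a,b,c] for a in(-31,31) for b in(-8,8) for c in(-16,16)])/1e3
an=np.linspace(0,2*np.pi,24)
H0=np.array([[.014*np.cos(a),.014*np.sin(a),z] for a in an for z in(-.03,-.016)])
for n in("s21","t21"):
    d=load(n);im=d["im"];g=cv2.cvtColor(im,cv2.COLOR_BGR2GRAY)
    c=proj(d,Rd.apply([.02,-.05,.06])+D)[0].astype(int)
    print(n,c);print("\n".join("".join("#" if x<45 else "+" if x<80 else "." if x<130 else " " for x in r) for r in g[c[1]-30:c[1]+45,c[0]-60:c[0]+40]))
    best=[]
    m=(g<45)
    for th in np.arange(.6,1.5,.05):
        X=Ro.from_euler("z",-th).apply(B0)+[.02,-.05,.0615]
        k=np.zeros(g.shape,np.uint8);cv2.fillConvexPoly(k,cv2.convexHull(np.float32(proj(d,Rd.apply(X)+D)*16)).astype(np.int32),1,shift=4)
        r=cv2.dilate(k,np.ones((5,5)))-k
        best.append((round(float(m[k>0].mean()-m[r>0].mean()),3),round(th,2)))
    print(sorted(best)[::-1][:5])
E
python3 chk.py
```

```text
s21 [192 163]
                     .....+++..++++++..+.+..+.+...................................++++++++++++++.++.
                 .....++++++++++++++.+++.++++++....................................+++++++++++++++..
             .......+.++++++++.+++++++++++++++...................................+++++++++.++.++....
          ...........+++++++++++++++++++++++++...............................+++++++..+++++++.......
     ................+++++++++++++++++++++.+++...........................+++++++++++++++++++........
  ..........+.........++++++++++++.++.++++.++++.......................+++++++++++.++++++.+..........
........+.............+++++++++++++++++.+++++++...................+.++++++++++.++++...+...... ......
............  .......+++++++++++++++++++.+++++++................++++.+++.+++.+++++++++..............
........      .......++++++++++++++++++++.++++++...........++++++++++++++++++++++++..... ...........
........       ....++++++++++..+++.++++++.+++++++......+.++++++++.+.+++++++++++.................... 
...........    .....+++++++.+++++++++++++.+.+..++...+.+++.++++++++++.+++++++
[... 13645 characters left out ...]
...................................     .    ....        . ..
......... ........    ................ ...... ......................... ....   .                  ..
..................  ................  ...... .. ......................  ..... .              .      
........................... ................ .. ...................... ......                 .    .
.........................................  ...  .....................  .... .              .   ... .
...................................... . .........................         ... .          ..    . . 
[(0.675, np.float64(1.4)), (0.668, np.float64(1.35)), (0.665, np.float64(1.45)), (0.664, np.float64(1.3)), (0.652, np.float64(1.25))]
```

```bash
python3 -c "
from h import *
print(robot.close_job())"
```

```text
the job is handed in; nothing more can be done
None
```

I hung the carrier flat and square on the post and screwed the knob to its stop, clamp finger over the carrier's edge. The last camera check (top view) puts the knob at about 1.35–1.4 rad. The neighbours were not touched on purpose but not checked one by one, and the job is handed in (arm time about 25 s; the wrist force briefly read about 63 N as I let go of the knob, cause not found).

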